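Prop up the tablet and hold the stand's leg on its line while closing the cam lever

ROBOT

A 6-joint arm with a two-finger parallel gripper is mounted at the origin on the work surface. World frame = base frame: x ahead of the robot, y to its left, z up, the work surface at z = 0. Lengths are in mm, angles in rad, forces in N, time in s.
With the tool pointing down it reaches from about 275 to 975 mm from the base axis. Payload 8.4 kg.
Tool frame: the origin (TCP) lies between the finger pads, 19 mm behind the fingertips; this is the grasp point; z points along the fingers, y is the line along which they close (so a half turn about z gives the same grasp; the last joint's range is limited). The gripper opens to 92 mm and grips with 3 to 60 N. Pads are 20 mm wide; open, the fingers measure 128 mm over their backs; the gripper's body (75 mm by 189 mm) begins 69 mm behind the grasp point.
Start: joints at [1.345, 0.353, 1.633, -0, 1.155, -0.002], TCP at [138.709, 609.416, 233.283] pointing down, gripper open.
Joint ranges: [-2.63, 2.63], [-0.92, 2.1], [0.06, 2.66], [-1.3, 4.44], [0, 2.69], [-3.02, 3.02]. Speed limits (rad/s): [2.22, 2.22, 2.79, 3.14, 3.14, 3.14].

INTERFACE

Orientations are given as a unit quaternion [w, x, y, z].
In Python, from workcell import * gives the robot as it stands. The module is installed in compiled form; this text tells all that it offers.
- The arm moves only by the tool arm_command, never from a script. Its argument "targets" is a list that holds one entry, the list of rows, each a list of 7 numbers: the closure, from 0 (fully open) to 1 (shut), then the shift along the world's x, y, z in m, then the turn, a rotation vector about the world's x, y, z in rad. A call has exactly 8 rows; each row is the pose to reach, as a shift and turn from the pose commanded when the call began; what a row does not reach only later rows make up. A row lasts 1/12 s, in which the tool goes at most 41.7 mm and 7.16 degrees, less where a joint would pass 70% of its speed; a pose out of reach is approached as far as the arm can. A call with a gripper value outside its range is refused whole. The fingers move at their own pace and stop on an object; "newtons" is the grip in N (left out, the last holds). Time passes only in rows, so rows that repeat a pose let the fingers close, or fill a call up. It gives the time, the measured TCP pose, the force, the opening and the grip force at its end, in the units of the state.
- get_state(): the state, without advancing time (a new reading comes with each control period).
- camera(name): name is "scene" or "top" or "wrist"; returns the picture (480x640x3 uint8, red, green, blue); there is no depth.
- camera_params(name): a dict with "K" (3x3 intrinsics, pixels), "position" and "rotation" of the camera in the world. Camera axes: x right, y up, looking along -z (the intrinsics and any distortion apply to the point x, -y, -z); pixel columns grow to the right and rows downward; lengths in mm; the calibration is good to about 2 mm. A picture is of the moment at which its call begins: read the wrist's pose just before it. camera_params takes no time and is no camera call; for the wrist camera it gives the pose at the moment of the call.
- finish_job(): hands the job in; it is judged then, once.
The state is a dict: "clock": time; "joints": joint angles; "qvel": joint speeds; "effort": joint torques, N m; "position": TCP position; "eef_rot": TCP orientation; "wrist_force": force on the tool from outside, world axes, zero at the start; "moment": the same for the moment, N m; "finger_gap": finger opening in mm; "gripper_force": force on a finger pad.
Only numpy, scipy, OpenCV 4.12 (cv2) and the standard library are available. Lean on these libraries where they do the work, as an engineer would, in place of code of your own. Each camera call takes 0.05 s, during which the arm holds its last target. There are 200 camera calls.

TASK

On the hotel bedside table, take the tablet out of the wooden dock and lean it on the tablet stand, still standing tall, its foot squarely in the middle of the ledge behind the lip, its back on the rubber bar, screen outward, and let go of it. Then push the stand's sliding leg in until its pointer is on the long line of the scale, hold it there against the tablet's weight while you squeeze the cam lever shut against the leg's rib, and finish still pinching the shut lever and rib with the leg on the line, because the worn lock will not bite on its own. Do not let the lever swing shut while the leg is off the line, and leave everything else on the table where it is.

Things in the scene. Friction and masses are not known exactly. Their poses are not given: they have to be found in the camera images.
- tablet: (mm) grey slab tablet, 10 thick (x) x 140 wide (y) x 210 tall (z), 0.36 kg; origin at the middle of its bottom edge, z up along the tablet, the black screen on its -x face, plain grey back on +x. Stands upright in one of the dock's two slots (either one), the taller of the two slabs there; top edge 222 above the table.
- dock: (mm) fixed wooden block, 130 (x) x 170 (y) x 42 high, with two slots along its y, 12 wide, 30 deep, at x = -35 and +35; slot floor 12 above the table. Origin at the centre of its underside. Slabs' x axes are along the dock's x.
- stand: (mm) fixed aluminium tablet stand; base plate 280 (x from -130 to +150) x 150 (y) x 8 thick, origin on the table under the plate; the front is -x, the tablet leans back towards +x. A 24 wide rail runs along x; engraved scale on the -y side.
- backrest: (mm) the stand's steel back frame; same origin and axes as the stand. Horizontal rubber-covered bar 12 in diameter, 100 long along the stand's y, centre line 130 above the table at stand x = +110; its uprights at y = -50 and +50 run down and back.
- bar_mid (a point): (mm) middle of the back bar's centre line; axes as the stand.
- leg (a joint): travel of the sliding leg along the stand's -x, m: 0 = fully in (towards the back bar), 0.042 = out stop. Pointer on the long line at 0.014. It slides easily (about 0.35 N of friction), so the leaning tablet pushes it to its out stop unless it is held; the cam lever, open or shut, does not lock it.
- leg_ledge: (mm) cross ledge of the sliding leg, axes as the stand, 160 wide (y). Origin 8 above the table, middle of its front wall's front face (x = 0; wall 4 thick, top 40 above origin). Then a 30 wide pen tray, the lip (x 34 to 38, top at 30) and the rubber shelf for the tablet's foot (x 38 to 66, top at 18). Fingers astride the rib can push the leg in on the front wall.
- ledge_seat (a point): (mm) on the ledge, where the tablet's foot goes: corner between the lip's back face and the shelf, middle of the ledge, 26 above the table; moves with the leg, axes as the stand (x towards the back bar).
- leg_rib: (mm) upright aluminium rib in front of the ledge's front wall, moves with the leg, same origin and axes as leg_ledge: 48 long (x -48 to 0), 16 thick (y -8 to +8), from 10 to 46 above the origin (18 to 54 above the table); the saddle below it is 42 wide.
- lever_arm: (mm) black arm of the cam lever. Origin at its vertical pin on the leg, 60 in front of the front wall and 13.5 to the rib's +y side, 18 above the table. The arm runs along its own +x from 6 to 54 from the pin, 9 thick, 8 to 34 above its origin. Shut, it lies along the rib's +y side, outer face 18 from the rib's middle plane: rib and arm are 26 thick.
- cam_lever (a joint): angle of the cam lever, rad: 0 = shut, along the rib; grows as the arm's tip swings out to the stand's +y; starts between 0.34 and 0.45. Stiff (0.35 N m, about 7 N at the tip) and stays where it is left.
- pinch (a point): (mm) TCP place for pinching rib and shut lever from above, fingers closing along the stand's y: 15 in front of the ledge's front wall, midway across rib and shut arm (5 to the rib's +y side), 42 above the table; moves with the leg, axes as the stand. Keep fingertips above the saddle (top 18 above the table). The open arm's tip reaches at most 37 from here to +y.
- pointer_tip (a point): (mm) tip of the small pointer on the leg's -y side, moves with the leg.
- long_line (a point): (mm) middle of the one long engraved line on the scale (34 long; the others are 10 long, 5 apart). Along the stand's x the pointer tip must be level with it.
- directory: brown room directory (a stiff folder), 9 thick x 150 wide x 110 high, standing in the dock's other slot (mm); bystander, leave it alone. Origin at the centre of its underside.
- tumbler_big: glass tumbler, 86 across, 100 high (mm); bystander, leave it alone. Origin at the centre of its underside.
- tumbler_small: smaller glass tumbler, 70 across, 75 high (mm); bystander, leave it alone. Origin at the centre of its underside.
- remote: flat white remote control, 150 x 46 x 18, lying (mm); bystander, leave it alone. Origin at the centre of its underside.
- carton_a: slim paper carton, 200 x 48 x 28, lying (mm); bystander, leave it alone. Origin at the centre of its underside.
- carton_b: a second carton like it (mm); bystander, leave it alone. Origin at the centre of its underside.
- glasses_case: dark spectacles case, 160 x 62 x 45 (mm); bystander, leave it alone. Origin at the centre of its underside.
- alarm_clock: small white alarm clock, 50 x 85 x 75 high (mm); bystander, leave it alone. Origin at the centre of its underside.

How it is judged (in metres and radians):
On the way, in this order (a step that is already met when the one before it is completed fails the run):
1. the tablet leans on the stand: foot on the ledge behind the lip, back on the bar, screen outward, let go (x of tablet in the frame of ledge_seat between -0.002 and 0.016 m and y of tablet in the frame of ledge_seat between -0.03 and 0.03 m and z of tablet in the frame of ledge_seat between -0.004 and 0.01 m and angle between the y axis of tablet and the y axis of stand, either way round below 0.12 rad and angle between tablet's own x axis and vertical between 1.8 and 2.35 rad and angle between tablet's own z axis and vertical below 0.8 rad and contact force between tablet and backrest above 0.1 N and contact force between tablet and the fingers below 0.1 N), for 0.3 s.
2. the sliding leg is held with its pointer on the long line (within 3 mm), the lever still open (value of joint leg between 0.011 and 0.017 m and value of joint cam_lever above 0.2 rad), for 0.3 s.
3. the lever is shut with the leg on the line, rib and lever pinched between the fingers (value of joint leg between 0.011 and 0.017 m and value of joint cam_lever below 0.08 rad and contact force between the fingers and lever_arm above 4 N and contact force between the fingers and leg_rib above 4 N), for 0.2 s.
At the end, for the whole second after the job is handed in: Tablet leans on ledge and bar, screen out, untouched by the fingers, within 30 mm of the ledge's middle, square within 7 degrees; leg still, within 3 mm of the long line; lever shut within 0.08 rad; fingers pinch lever arm and rib, over 4 N on each (all of step 1 and all of step 3 and velocity of joint leg between -0.01 and 0.01 m/s); the arm keeps its last pose, push and grip.
It fails at once if the lever swung to less than 0.20 rad while the leg is more than 5 mm off the line (value of joint cam_lever below 0.2 rad and not (value of joint leg between 0.009 and 0.019 m)).
It fails at once if one of the other things on the table pushed more than 30 mm from its place (distance of any of directory, tumbler_big, tumbler_small, remote, carton_a, carton_b, glasses_case, alarm_clock from where it was at the start of the episode above 0.03 m).
It also fails if it takes over 58 s, if anything falls off the work surface, if the arm or the gripper's body presses on something with over 40 N, if the wrist force passes 120 N, or if a joint passes its speed limit or range.

## Working session

There is one attempt and no reset: what is moved stays moved. The work goes in short steps, Python scripts to look and compute and a tool call to move; the robot and the scene stay as the last step left them, time stands still between calls to the robot, and variables do not carry over. Pictures are saved under pics/ and viewed, at most 10 in all, crops included, and the job is handed in when it is done.

Besides the shell and the picture viewer there is one more tool, called after "Request:" as a command line: name --argument value ..., lists and objects as JSON in quotes. arm_command: Moves the arm, as the interface text tells. Its arguments: {"type":"object","properties":{"targets":{"type":"array"},"newtons":{"type":"number"}},"required":["targets"]}

```bash
mkdir -p pics
python3 - <<'E'
from workcell import *
import cv2
s=get_state();print(s)
for n in("scene","top"):
    im=camera(n);cv2.imwrite(f"pics/{n}0.png",im[:,:,::-1]);p=camera_params(n);print(n,p)
E
```

```text
{'clock': 0.0, 'joints': array([ 1.34460938e+00,  3.53636893e-01,  1.63413430e+00,  9.80116783e-06,
        1.15521964e+00, -2.39544429e-03]), 'qvel': array([ 1.29269125e-03, -2.73573799e-04,  4.19808161e-04, -2.30549824e-04,
       -2.77551759e-04, -7.02304644e-05]), 'effort': array([-1.01076716e-03, -5.93823016e+01, -3.34212935e+01,  6.96941349e-02,
        2.32829869e-02, -1.35025502e-04]), 'position': array([138.59180992, 608.94841505, 232.57064884]), 'eef_rot': array([-8.41784169e-05,  1.11664336e-01,  9.93745736e-01, -6.94014262e-04]), 'wrist_force': array([-0.4258412 ,  0.17424667,  0.20761821]), 'moment': array([-0.00826615,  0.0295326 , -0.07708314]), 'gripper_force': 0.0, 'finger_gap': 91.74848874337144}
scene {'K': array([[509.37926644,   0.        , 319.15986171],
       [  0.        , 509.37926644, 232.89586414],
       [  0.        ,   0.        ,   1.        ]]), 'position': array([1514.64053782, -545.39415919,  982.96586797]), 'rotation': array([0.77959742, 0.36545931, 0.21099772, 0.46276055])}
top {'K': array([[470.17601224,   0.        , 316.86758161],
       [  0.        , 470.17601224, 238.04088499],
       [  0.        ,   0.        ,   1.        ]]), 'position': array([ 375.56215607,  -35.2482604 , 1229.31272655]), 'rotation': array([-0.70226278, -0.06800595,  0.05286494,  0.70668768])}
```

View pics/scene0.png

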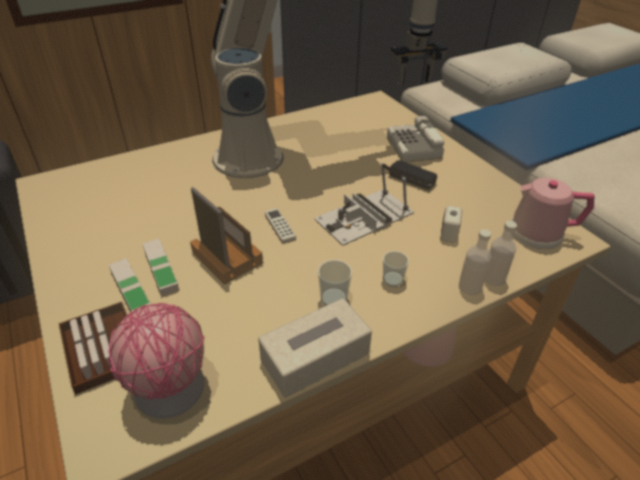

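View pics/top0.png

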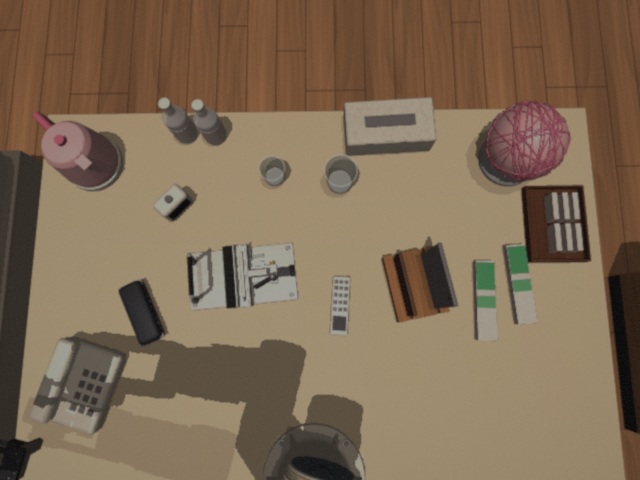

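The top view shows the stand at about (243,276), with its back bar at the left (195,280) and its front to the right. The dock is at (418,283), with the tall slab around (440,275). I'll zoom in on both.

Run:
```python
import cv2,numpy as np
t=cv2.imread("pics/top0.png");s=cv2.imread("pics/scene0.png")
a=cv2.resize(t[235:315,180:305],(800,512),interpolation=cv2.INTER_CUBIC)
cv2.imwrite("pics/c1.png",a)
b=cv2.resize(t[235:330,375:465],(400,422),interpolation=cv2.INTER_CUBIC)
c=cv2.resize(s[180:285,180:270],(362,422),interpolation=cv2.INTER_CUBIC)
cv2.imwrite("pics/c2.png",np.hstack([b,c]))
```

```text
(no output)
```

View pics/c1.png

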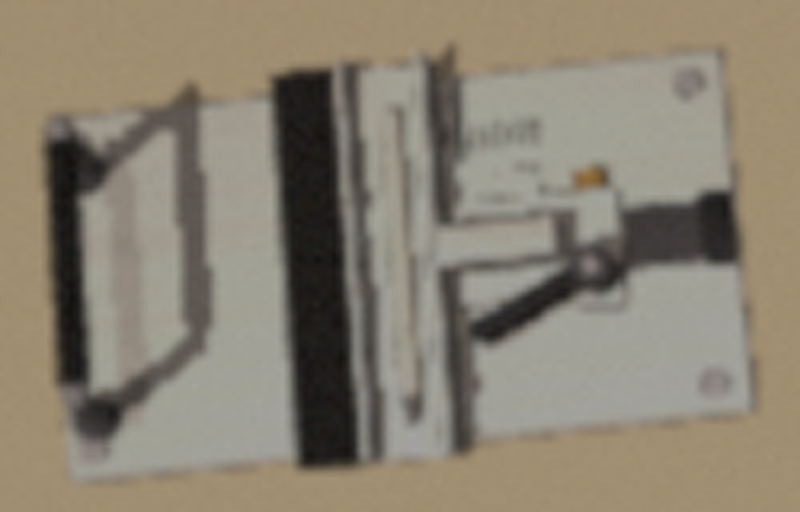

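View pics/c2.png

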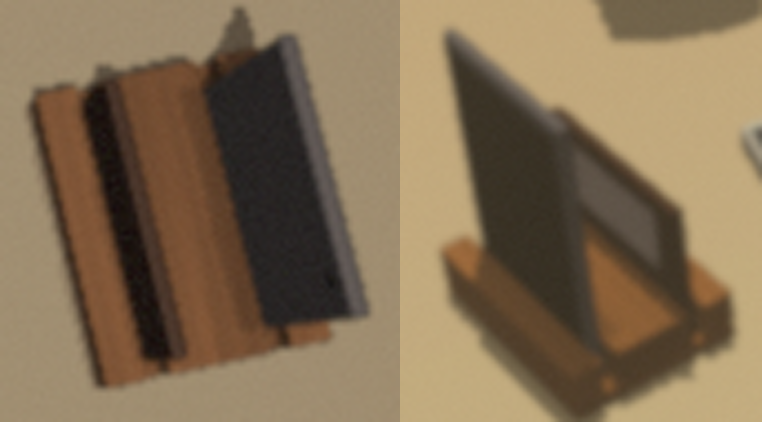

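```bash
cat > h.py <<'E'
from workcell import *
import numpy as np,cv2
from scipy.spatial.transform import Rotation as R
from scipy.optimize import least_squares
def rot(q): return R.from_quat([q[1],q[2],q[3],q[0]]).as_matrix()
def proj(p,P):
    P=np.atleast_2d(P); c=(P-p["position"])@rot(p["rotation"]); c=c*[1,-1,-1]
    u=c@p["K"].T; return u[:,:2]/u[:,2:]
def ray(p,uv,z):
    d=rot(p["rotation"])@(np.linalg.inv(p["K"])@[uv[0],uv[1],1]*[1,-1,-1]); o=np.array(p["position"]); return o+d*(z-o[2])/d[2]
def place(v,P):
    c,s=np.cos(v[2]),np.sin(v[2]); P=np.atleast_2d(P); return P@np.array([[c,s,0],[-s,c,0],[0,0,1]])+[v[0],v[1],0]
def fit(p,P,uv,v0):
    f=lambda v:(proj(p,place(v,P))-uv).ravel()
    r=least_squares(f,v0); return r.x,np.abs(r.fun).max()
E
python3 - <<'E'
from h import *
p=camera_params("top")
c1=lambda a:np.array(a)/6.4+[180-.42,235-.42]
c2=lambda a:np.array(a)/4.443+[375-.39,235-.39]
P=np.array([[-130,-75,8],[-130,75,8],[150,75,8],[150,-75,8]])
uv=c1([[720,50],[752,408],[73,480],[48,118]])
v,e=fit(p,P,uv,[290,150,1.6]);print("stand",v,e)
def tostand(uv,z):
    w=ray(p,uv,z)-[v[0],v[1],0];c,s=np.cos(v[2]),np.sin(v[2]);return np.array([c*w[0]+s*w[1],-s*w[0]+c*w[1],z])
for n,a,z in [("pin",(597,265),52),("lever tip",(480,332),52),("rib front",(553,235),54),("wall",(435,230),48),("wall bot",(460,440),48),("shelf back",(290,260),26),("orange",(590,177),10),("bar",(66,260),136)]: print(n,tostand(c1(a),z))
# dock top z=42 ; 3 visible corners
uv=c2([[37,98],[103,386],[328,332]])
for yaw in (1.8,):
    P=np.array([[65,-85,42],[65,85,42],[-65,85,42]])
    d,e=fit(p,P,uv,[260,-250,1.8]);print("dock",d,e)
# tablet top edge
for a in [(290,38),(362,315),(298,38),(268,322)]:
    print(ray(p,c2(a),222))
t=cv2.imread("pics/top0.png");s=cv2.imread("pics/scene0.png")
for a in [(250,150),(290,250),(130,250),(320,150)]:
    q=c2(a).astype(int);print(a,t[q[1]-1:q[1]+2,q[0]-1:q[0]+2].mean((0,1)))
for q in [(207,225),(203,215),(234,234),(212,207),(232,225)]: print(q,s[q[1],q[0]])
print(proj(camera_params("scene"),place(v,[[-130,-75,8],[-130,75,8],[150,75,8],[150,-75,8],[110,0,130]])))
print(proj(camera_params("scene"),place(d,[[65,-85,42],[65,85,42],[-65,85,42]])))
E
```

```text
stand [490.09918673 177.09813247   1.6686826 ] 0.9123762987408668
pin [-75.47616489  14.20483828  52.        ]
lever tip [-27.57223231  35.57620688  52.        ]
rib front [-59.48397832   0.86091779  54.        ]
wall [-12.44661794  -6.67171572  48.        ]
wall bot [-15.850922    76.33918474  48.        ]
shelf back [50.17890213 -3.3432783  26.        ]
orange [-71.28086833 -26.24831334  10.        ]
bar [109.20540382   0.70423923 136.        ]
dock [ 465.57494547 -256.31016922    1.78433238] 1.2914818515289426
[ 536.37064002 -279.46421238  222.        ]
[ 402.99362584 -306.95840973  222.        ]
[ 536.33996262 -283.3281447   222.        ]
[ 399.92658268 -262.42494704  222.        ]
(250, 150) [33.88888889 34.66666667 38.22222222]
(290, 250) [35.66666667 35.77777778 39.44444444]
(130, 250) [13.66666667 17.22222222 26.33333333]
(320, 150) [82.44444444 86.44444444 94.66666667]
(207, 225) [36 49 56]
(203, 215) [38 51 58]
(234, 234) [72 83 94]
(212, 207) [70 80 88]
(232, 225) [66 78 89]
[[341.37951173 243.71237966]
 [312.54253993 217.07030539]
 [382.40342875 188.03772302]
 [413.13893152 210.93146739]
 [391.71702874 171.13274372]]
[[261.95716559 251.55252956]
 [227.62712688 221.9768168 ]
 [188.50209059 240.82751131]]
```

Request:
arm_command --targets '[[[0, 0.014, -0.03, 0.018, 0, 0, -0.11], [0, 0.028, -0.06, 0.036, 0, 0, -0.22], [0, 0.042, -0.09, 0.054, 0, 0, -0.33], [0, 0.056, -0.12, 0.072, 0, 0, -0.44], [0, 0.07, -0.15, 0.09, 0, 0, -0.55], [0, 0.084, -0.18, 0.108, 0, 0, -0.66], [0, 0.098, -0.21, 0.126, 0, 0, -0.77], [0, 0.112, -0.24, 0.144, 0, 0, -0.88]]]'

```text
clock: 0.77
position: [250.8, 367.7, 377.9]
eef_rot: [0.0, 0.526, 0.85, -0.0]
wrist_force: [0.4, 0.0, -0.4]
finger_gap: 92.0
gripper_force: 0.0
```

Request:
arm_command --targets '[[[0, 0.017, -0.036, 0, 0, 0, -0.11], [0, 0.034, -0.072, 0, 0, 0, -0.22], [0, 0.051, -0.108, 0, 0, 0, -0.33], [0, 0.068, -0.144, 0, 0, 0, -0.44], [0, 0.085, -0.18, 0, 0, 0, -0.55], [0, 0.102, -0.216, 0, 0, 0, -0.66], [0, 0.119, -0.252, 0, 0, 0, -0.77], [0, 0.136, -0.288, 0, 0, 0, -0.88]]]'

```text
clock: 1.43
position: [386.8, 79.4, 377.3]
eef_rot: [0.0, 0.839, 0.545, 0.0]
wrist_force: [1.0, 0.5, -0.4]
finger_gap: 91.9
gripper_force: 0.0
```

Run:
```python
from h import *
s=get_state();print(s['clock'],s['position'],s['joints'])
p=camera_params("wrist");print(p, rot(p["rotation"])[:,2])
cv2.imwrite("pics/w1.png",camera("wrist")[:,:,::-1])
```

```text
1.4333 [386.82254372  79.42485259 377.32394046] [ 1.98645512e-01 -1.47521738e-01  1.88125207e+00  7.95498497e-05
  1.40748338e+00  6.17033948e-01]
{'K': array([[350.88092884,   0.        , 324.35023435],
       [  0.        , 350.88092884, 238.27256077],
       [  0.        ,   0.        ,   1.        ]]), 'position': array([417.24453583, 148.13320939, 529.41340642]), 'rotation': array([ 0.96875535, -0.13530254,  0.02851987, -0.20589539])} [0.11097388 0.2504059  0.96175968]
```

View pics/w1.png

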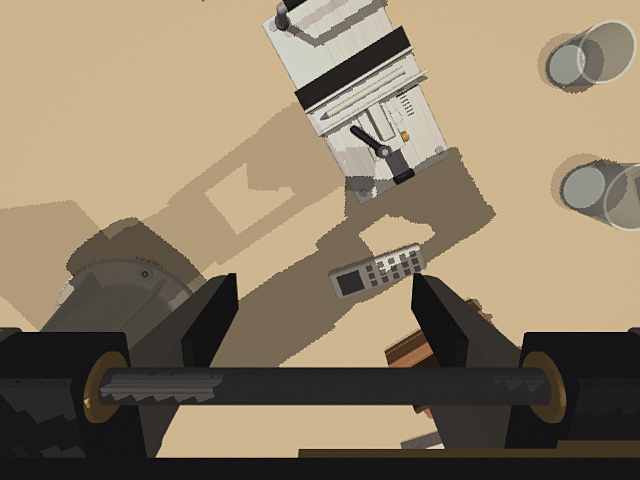

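The wrist view shows the stand at (355,100), the orange pointer at (405,136) and the scale at (405,105). Next I'll look at both faces of the tablet.

Request:
arm_command --targets '[[[0, 0.01, -0.031, 0, 0, 0, -0.117], [0, 0.02, -0.062, 0, 0, 0, -0.234], [0, 0.03, -0.093, 0, 0, 0, -0.352], [0, 0.04, -0.124, 0, 0, 0, -0.469], [0, 0.05, -0.155, 0, 0, 0, -0.586], [0, 0.06, -0.186, 0, 0, 0, -0.703], [0, 0.07, -0.217, 0, 0, 0, -0.82], [0, 0.08, -0.25, 0, 0, 0, -0.938]]]'

```text
clock: 2.15
position: [466.7, -170.0, 377.0]
eef_rot: [-0.0, 0.994, 0.107, -0.0]
wrist_force: [1.2, 0.8, 0.1]
finger_gap: 91.6
gripper_force: 0.0
```

Run:
```python
from h import *
import pickle
s=get_state();print(s['position'])
p=camera_params("wrist");im=camera("wrist");cv2.imwrite("pics/w2.png",im[:,:,::-1]);pickle.dump(p,open("w2.pkl","wb"))
```

```text
[ 466.7289761  -170.04834597  377.0452957 ]
```

Request:
arm_command --targets '[[[0, 0, -0.03, 0, 0, 0, 0], [0, 0, -0.06, 0, 0, 0, 0], [0, 0, -0.09, 0, 0, 0, 0], [0, 0, -0.12, 0, 0, 0, 0], [0, 0, -0.15, 0, 0, 0, 0], [0, 0, -0.18, 0, 0, 0, 0], [0, 0, -0.21, 0, 0, 0, 0], [0, 0, -0.23, 0, 0, 0, 0]]]'

```text
clock: 2.87
position: [466.3, -400.9, 376.6]
eef_rot: [-0.0, 0.994, 0.109, -0.0]
wrist_force: [0.2, 0.1, 0.4]
finger_gap: 91.8
gripper_force: 0.0
```

Run:
```python
from h import *
import pickle
s=get_state();print(s['position'])
p=camera_params("wrist");im=camera("wrist")[:,:,::-1];cv2.imwrite("pics/w3.png",im);pickle.dump(p,open("w3.pkl","wb"))
cv2.imwrite("pics/w23.png",np.hstack([cv2.resize(cv2.imread("pics/w2.png"),(400,300),interpolation=cv2.INTER_AREA),cv2.resize(im,(400,300),interpolation=cv2.INTER_AREA)]))
```

```text
[ 466.27647879 -400.86299036  376.62885619]
```

View pics/w23.png

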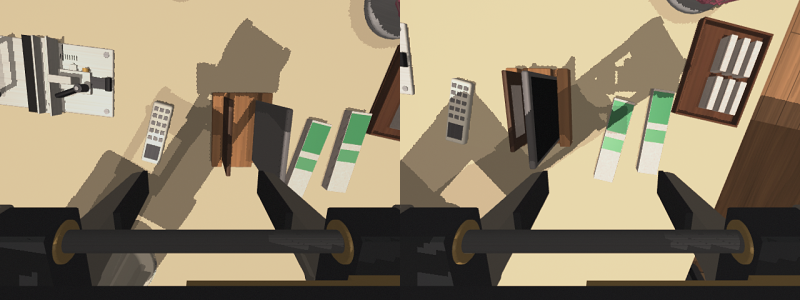

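The left view shows the +Y face in plain grey, so that is the back. The right view shows the −Y face in black with a bezel, so that is the screen, and no flip is needed. Going to grasp.

Request:
arm_command --targets '[[[0, 0.001, 0.028, -0.01, 0, 0, -0.01], [0, 0.002, 0.056, -0.02, 0, 0, -0.01], [0, 0.004, 0.084, -0.04, 0, 0, -0.01], [0, 0.005, 0.111, -0.07, 0, 0, -0.01], [0, 0.005, 0.111, -0.1, 0, 0, -0.01], [0, 0.005, 0.111, -0.135, 0, 0, -0.01], [0, 0.005, 0.111, -0.165, 0, 0, -0.01], [0, 0.005, 0.111, -0.19, 0, 0, -0.01]]]'

```text
clock: 3.58
position: [470.9, -286.4, 185.0]
eef_rot: [-0.001, 0.994, 0.105, -0.001]
wrist_force: [-0.1, -0.0, 0.8]
finger_gap: 92.0
gripper_force: 0.0
```

Request:
arm_command --targets '[[[0.5, 0, 0, 0, 0, 0, 0], [0.7, 0, 0, 0, 0, 0, 0], [0.9, 0, 0, 0, 0, 0, 0], [1, 0, 0, 0, 0, 0, 0], [1, 0, 0, 0, 0, 0, 0], [1, 0, 0, 0, 0, 0, 0], [1, 0, 0, 0, 0, 0, 0], [1, 0, 0, 0, 0, 0, 0]]]' --newtons 25

```text
clock: 4.25
position: [471.9, -287.7, 187.8]
eef_rot: [0.0, 0.995, 0.105, 0.0]
wrist_force: [-0.2, 0.2, 0.6]
finger_gap: 40.5
gripper_force: 0.0
```

Run:
```python
from h import *
s=get_state();print(s)
cv2.imwrite("pics/w4.png",camera("wrist")[:,:,::-1])
```

```text
{'clock': 4.25, 'joints': array([-5.50277033e-01,  2.90640699e-01,  1.83414748e+00,  2.04339643e-05,
        1.01602884e+00,  8.10765074e-01]), 'qvel': array([ 4.72627671e-04,  5.74198432e-03,  3.56667537e-03, -5.60730593e-05,
       -2.62777434e-03,  1.15540355e-04]), 'effort': array([ 3.81714402e-03, -5.21219015e+01, -3.05846643e+01,  5.42172615e-02,
       -4.82556608e-02,  3.41982222e-04]), 'position': array([ 471.85902677, -287.71239653,  187.78161701]), 'eef_rot': array([2.29403919e-04, 9.94505923e-01, 1.04679598e-01, 3.12816855e-04]), 'wrist_force': array([-0.18885635,  0.19575903,  0.6059074 ]), 'moment': array([-0.02455741,  0.1694256 , -0.03332422]), 'gripper_force': 0.0, 'finger_gap': 40.45572981642756}
```

Request:
arm_command --targets '[[[1, 0, 0, 0, 0, 0, 0], [1, 0, 0, 0, 0, 0, 0], [1, 0, 0, 0, 0, 0, 0], [1, 0, 0, 0, 0, 0, 0], [1, 0, 0, 0, 0, 0, 0], [1, 0, 0, 0, 0, 0, 0], [1, 0, 0, 0, 0, 0, 0], [1, 0, 0, 0, 0, 0, 0]]]'

```text
clock: 4.97
position: [472.1, -289.1, 187.3]
eef_rot: [0.002, 0.994, 0.105, 0.0]
wrist_force: [0.0, -6.2, -4.6]
finger_gap: 10.2
gripper_force: 24.9
```

Run:
```python
from h import *
s=get_state();print(s['position'],s['eef_rot'],s['finger_gap'],s['gripper_force'],s['wrist_force'])
```

```text
[ 472.09049492 -289.06770535  187.25998046] [1.52800217e-03 9.94473027e-01 1.04980771e-01 3.18911583e-04] 10.20372485018768 24.892956912517548 [ 0.01480166 -6.19194846 -4.55574012]
```

Request:
arm_command --targets '[[[1, 0, 0, 0.01, 0, 0, 0], [1, 0, 0, 0.025, 0, 0, 0], [1, 0, 0, 0.045, 0, 0, 0], [1, 0, 0, 0.07, 0, 0, 0], [1, 0, 0, 0.095, 0, 0, 0], [1, 0, 0, 0.12, 0, 0, 0], [1, 0, 0, 0.14, 0, 0, 0], [1, 0, 0, 0.15, 0, 0, 0]]]'

```text
clock: 5.63
position: [472.2, -287.8, 339.5]
eef_rot: [0.001, 0.995, 0.105, 0.001]
wrist_force: [0.2, 0.0, -3.9]
finger_gap: 9.9
gripper_force: 25.0
```

Request:
arm_command --targets '[[[1, 0, 0.02, 0, 0, 0, -0.01], [1, 0, 0.055, 0, 0, 0, -0.03], [1, 0, 0.09, 0, 0, 0, -0.05], [1, 0, 0.13, 0, 0, 0, -0.07], [1, 0, 0.165, 0, 0, 0, -0.09], [1, 0, 0.2, 0, 0, 0, -0.11], [1, 0, 0.225, 0, 0, 0, -0.112], [1, 0, 0.235, 0, 0, 0, -0.112]]]'

```text
clock: 6.3
position: [470.8, -49.6, 336.3]
eef_rot: [-0.001, 0.999, 0.05, -0.001]
wrist_force: [0.1, -0.6, -4.1]
finger_gap: 10.2
gripper_force: 25.0
```

Run:
```python
from h import *
import pickle
s=get_state();print(s['position'],s['eef_rot'],s['finger_gap'],s['gripper_force'],s['wrist_force'])
p=camera_params("wrist");im=camera("wrist")[:,:,::-1];cv2.imwrite("pics/w5.png",im);pickle.dump(p,open("w5.pkl","wb"))
print(proj(p,place([490.1,177.1,1.669],[[-130,-75,8],[-130,75,8],[150,75,8],[150,-75,8]])))
cv2.imwrite("pics/w5c.png",cv2.resize(im[0:300,0:400],(800,600),interpolation=cv2.INTER_CUBIC))
```

```text
[470.80557164 -49.58543207 336.27235635] [-7.71879212e-04  9.98756026e-01  4.98503200e-02 -8.66626973e-04] 10.162411505950228 24.999518394470215 [ 0.14471634 -0.64492889 -4.0527014 ]
[[250.30571356 105.31843502]
 [256.39642017 219.32940159]
 [ 56.72742125 219.08465636]
 [ 32.35997352 105.06979311]]
```

View pics/w5c.png

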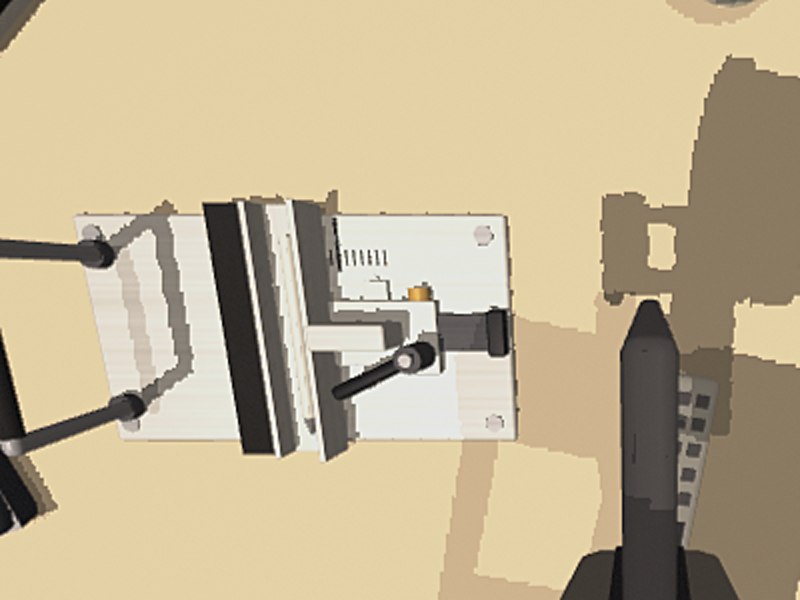

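The crisp view gives the plate corners in the zoomed crop as (507,214), (517,439), (120,439) and (76,214). It also shows the wall top edge from (296,200) to (330,460), the pin at (405,360) and the long line at x≈338.

Run:
```python
from h import *
import pickle
p=pickle.load(open("w5.pkl","rb"))
z=lambda a:np.array(a)/2-.25
P=np.array([[-130,-75,8],[-130,75,8],[150,75,8],[150,-75,8]])
v,e=fit(p,P,z([[507,214],[517,439],[120,439],[76,214]]),[490,177,1.67]);print(v,e)
def ts(uv,h):
    w=ray(p,z(uv),h)-[v[0],v[1],0];c,s=np.cos(v[2]),np.sin(v[2]);return np.round([c*w[0]+s*w[1],-s*w[0]+c*w[1]],1)
for n,a,h in [("wallF top",(296,200),48),("wallF bot",(325,461),48),("lip",(240,203),38),("lip bot",(280,457),38),("shelfback top",(204,203),26),("shelf back bot",(243,454),26),("rib front",(385,337),54),("pin",(405,360),54),("tip",(337,395),52),("line",(338,245),8),("orange",(420,286),8),("orange30",(420,286),30),("Lr",(388,281),8),("Ll",(370,281),8)]: print(n,ts(a,h))
w=proj(p,place(v,[[110,-50,130],[110,50,130]]))*2+.5;print("bar ends",w)
# tablet held: top edge corners predicted
s=np.array([470.8,-49.6,336.3])
```

```text
[489.3013773  172.68857318   1.66801178] 1.787586290988017
wallF top [-13.6 -78.9]
wallF bot [-10.9  79.3]
lip [ 25.  -78.1]
lip bot [23.4 79.2]
shelfback top [ 53.7 -79.2]
shelf back bot [54.7 80.3]
rib front [-60.   -0.4]
pin [-70.9  13.4]
tip [-25.6  35.5]
line [-18.4 -55.5]
orange [-69.4 -29.8]
orange30 [-76.4 -30.1]
Lr [-48.6 -33. ]
Ll [-36.8 -32.9]
bar ends [[-32.38501829 245.50099962]
 [ 18.14189518 446.06714456]]
```

Request:
arm_command --targets '[[[1, 0.001, 0.025, 0, -0.03, -0.003, 0], [1, 0.001, 0.062, 0, -0.06, -0.006, 0], [1, 0.002, 0.1, 0, -0.09, -0.009, 0], [1, 0.003, 0.14, 0, -0.12, -0.012, 0], [1, 0.004, 0.18, 0, -0.15, -0.015, 0], [1, 0.005, 0.22, 0, -0.19, -0.018, 0], [1, 0.006, 0.258, 0, -0.22, -0.021, 0], [1, 0.007, 0.29, 0, -0.25, -0.024, 0]]]'

```text
clock: 7.02
position: [478.8, 239.4, 336.6]
eef_rot: [0.126, 0.991, 0.049, 0.006]
wrist_force: [0.5, -0.5, -3.5]
finger_gap: 10.1
gripper_force: 25.0
```

Request:
arm_command --targets '[[[1, 0, 0.025, 0, -0.04, -0.004, 0], [1, 0, 0.042, 0, -0.09, -0.008, 0], [1, 0, 0.05, -0.01, -0.13, -0.012, 0], [1, 0.001, 0.052, -0.03, -0.18, -0.017, 0], [1, 0.001, 0.052, -0.055, -0.22, -0.021, 0], [1, 0.001, 0.052, -0.08, -0.249, -0.024, 0], [1, 0.001, 0.052, -0.105, -0.249, -0.024, 0], [1, 0.001, 0.052, -0.12, -0.249, -0.024, 0]]]'

```text
clock: 7.68
position: [479.2, 288.5, 213.3]
eef_rot: [0.249, 0.967, 0.048, 0.01]
wrist_force: [0.0, -0.4, -3.4]
finger_gap: 9.9
gripper_force: 25.0
```

```bash
cat >> h.py <<'E'
V=[489.7,174.5,1.668]
def stat(q=None):
    s=get_state(); M=rot(s['eef_rot']); Z=np.array([[np.cos(V[2]),np.sin(V[2]),0],[-np.sin(V[2]),np.cos(V[2]),0],[0,0,1]])
    t=Z@(s['position']-[V[0],V[1],0]); up=Z@-M[:,2]; yy=Z@M[:,1]
    print("t",s['clock'],"TCP stand",t.round(1),"up",up.round(3),"y",yy.round(3),"lean",np.arctan2(up[0],up[2]).round(3),"foot",(t-175.3*up).round(1),"F",(Z@s['wrist_force']).round(1),"M",(Z@s['moment']).round(2),"gap",round(s['finger_gap'],1),s['gripper_force'],s['joints'].round(2))
E
python3 -c "
from h import *
stat()
for n in('scene','top'): cv2.imwrite(f'pics/{n}6.png',camera(n)[:,:,::-1])"
```

```text
t 7.6833 TCP stand [114.5  -0.6 213.3] up [ 0.482 -0.004  0.876] y [-0.876 -0.003  0.482] lean 0.503 foot [30.   0.1 59.8] F [-0.4 -0.  -3.4] M [ 0.21 -0.64 -0.02] gap 9.9 24.999506771564484 [ 0.77  0.45  1.64 -0.39  1.4   2.37]
```

Request:
arm_command --targets '[[[1, 0, 0.002, -0.006, 0, 0, 0], [1, 0, 0.004, -0.012, 0, 0, 0], [1, 0, 0.004, -0.018, 0, 0, 0], [1, 0, 0.004, -0.023, 0, 0, 0], [1, 0, 0.004, -0.026, 0, 0, 0], [1, 0, 0.004, -0.029, 0, 0, 0], [1, 0, 0.004, -0.031, 0, 0, 0], [1, 0, 0.004, -0.031, 0, 0, 0]]]'

```text
clock: 8.45
position: [479.6, 293.3, 186.0]
eef_rot: [0.248, 0.968, 0.047, 0.012]
wrist_force: [0.1, -0.4, -3.9]
finger_gap: 10.0
gripper_force: 25.0
```

```bash
python3 -c "
from h import *
stat()
a=camera('scene')[:,:,::-1][140:260,290:450];b=camera('top')[:,:,::-1][220:330,160:310]
cv2.imwrite('pics/st7.png',np.vstack([cv2.resize(a,(400,300),interpolation=cv2.INTER_CUBIC),cv2.resize(b,(400,293),interpolation=cv2.INTER_CUBIC)]))"
```

```text
t 8.45 TCP stand [119.3  -1.5 186. ] up [ 0.481 -0.001  0.877] y [-0.877 -0.001  0.481] lean 0.501 foot [35.  -1.3 32.3] F [-0.5 -0.1 -3.9] M [ 0.18 -0.63 -0.04] gap 10.0 24.99965876340866 [ 0.77  0.48  1.65 -0.39  1.36  2.4 ]
```

Request:
arm_command --targets '[[[1, 0, 0, -0.002, 0, 0, 0], [1, 0, 0, -0.004, 0, 0, 0], [1, 0, 0.002, -0.005, -0.01, -0.001, 0], [1, 0, 0.003, -0.006, -0.02, -0.002, 0], [1, 0, 0.005, -0.007, -0.03, -0.003, 0], [1, 0, 0.006, -0.008, -0.04, -0.004, 0], [1, -0.001, 0.008, -0.009, -0.05, -0.005, 0], [1, -0.001, 0.008, -0.009, -0.05, -0.005, 0]]]'

```text
clock: 9.22
position: [479.0, 301.9, 177.4]
eef_rot: [0.273, 0.961, 0.047, 0.013]
wrist_force: [0.8, -1.2, 2.0]
finger_gap: 9.4
gripper_force: 25.0
```

```bash
python3 -c "
from h import *
stat()"
```

```text
t 9.2167 TCP stand [127.8  -1.7 177.4] up [0.526 0.001 0.851] y [-0.851 -0.001  0.526] lean 0.553 foot [35.7 -1.8 28.3] F [-1.2 -0.7  2. ] M [-0.01  0.28 -0.01] gap 9.4 24.999370872974396 [ 0.8   0.52  1.63 -0.42  1.39  2.44]
```

Request:
arm_command --targets '[[[1, 0, 0.001, -0.0005, -0.007, -0.001, 0], [1, 0, 0.002, -0.001, -0.014, -0.001, 0], [1, 0, 0.003, -0.002, -0.021, -0.002, 0], [1, 0, 0.0045, -0.003, -0.03, -0.003, 0], [1, 0, 0.0045, -0.003, -0.03, -0.003, 0], [1, 0, 0.0045, -0.003, -0.03, -0.003, 0], [1, 0, 0.0045, -0.003, -0.03, -0.003, 0], [1, 0, 0.0045, -0.003, -0.03, -0.003, 0]]]'

```text
clock: 9.88
position: [478.9, 303.8, 175.8]
eef_rot: [0.289, 0.956, 0.046, 0.014]
wrist_force: [1.0, -7.6, 8.7]
finger_gap: 9.9
gripper_force: 25.0
```

```bash
python3 -c "
from h import *
stat()
a=camera('scene')[:,:,::-1][140:260,290:450];b=camera('top')[:,:,::-1][220:330,160:310]
cv2.imwrite('pics/st7.png',np.vstack([cv2.resize(a,(400,300),interpolation=cv2.INTER_CUBIC),cv2.resize(b,(400,293),interpolation=cv2.INTER_CUBIC)]))"
```

```text
t 9.8833 TCP stand [129.8  -1.8 175.8] up [ 0.554 -0.001  0.833] y [-0.833 -0.     0.554] lean 0.587 foot [32.7 -1.6 29.8] F [-7.6 -0.3  8.7] M [0.26 2.27 0.03] gap 9.9 25.00054657459259 [ 0.82  0.54  1.61 -0.43  1.42  2.45]
```

View pics/st7.png

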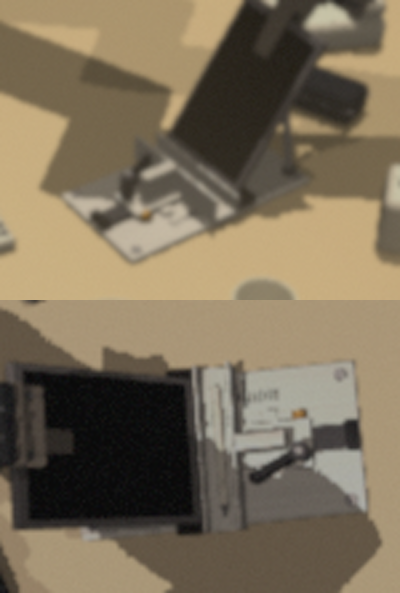

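Top and scene views both show the tablet on the ledge, its back on the bar, the screen out, and centred to within a few mm. Releasing now.

Request:
arm_command --targets '[[[0.7, 0, 0, 0, 0, 0, 0], [0.5, 0, 0, 0, 0, 0, 0], [0.5, 0, 0, 0, 0, 0, 0], [0.5, 0, 0, 0, 0, 0, 0], [0.5, 0, 0, 0, 0, 0, 0], [0.5, 0, 0, 0, 0, 0, 0], [0.5, 0, 0, 0, 0, 0, 0], [0.5, 0, 0, 0, 0, 0, 0]]]'

```text
clock: 10.65
position: [478.7, 306.0, 174.2]
eef_rot: [0.286, 0.957, 0.047, 0.014]
wrist_force: [-0.4, -1.0, 0.7]
finger_gap: 45.7
gripper_force: 0.0
```

Request:
arm_command --targets '[[[0.5, -0.001, 0.005, 0.008, 0, 0, 0], [0.5, -0.001, 0.01, 0.016, 0, 0, 0], [0.5, -0.002, 0.016, 0.025, 0, 0, 0], [0.5, -0.003, 0.024, 0.036, 0, 0, 0], [0.5, -0.004, 0.034, 0.052, 0, 0, 0], [0.5, -0.005, 0.045, 0.068, 0, 0, 0], [0.5, -0.006, 0.056, 0.085, 0, 0, 0], [0.5, -0.006, 0.066, 0.1, 0, 0, 0]]]'

```text
clock: 11.32
position: [472.5, 373.4, 276.5]
eef_rot: [0.286, 0.957, 0.047, 0.014]
wrist_force: [0.1, 0.1, -0.2]
finger_gap: 45.9
gripper_force: 0.0
```

```bash
python3 -c "
from h import *
stat()
a=camera('scene')[:,:,::-1];b=camera('top')[:,:,::-1]
cv2.imwrite('pics/s8.png',a);cv2.imwrite('pics/t8.png',b)
for n,i in (('scene',a),('top',b)): print(n,np.abs(i.astype(int)-cv2.imread(f'pics/{n}6.png')).mean())"
```

```text
t 11.3167 TCP stand [199.6  -2.2 276.5] up [0.548 0.001 0.836] y [-0.836 -0.     0.548] lean 0.58 foot [103.5  -2.3 129.9] F [ 0.  -0.1 -0.2] M [ 0.1  -0.26  0.05] gap 45.9 0.0 [ 0.89  0.51  1.42 -0.4   1.64  2.42]
scene 3.4811295572916667
top 8.563709852430556
```

Request:
arm_command --targets '[[[0.4, 0.001, 0, 0.01, 0.07, 0.007, 0], [0.2, 0.002, -0.01, 0.02, 0.145, 0.014, 0], [0, 0.003, -0.02, 0.03, 0.22, 0.021, 0], [0, 0.004, -0.035, 0.03, 0.29, 0.028, 0], [0, 0.005, -0.055, 0.03, 0.36, 0.035, 0], [0, 0.006, -0.075, 0.03, 0.435, 0.042, 0], [0, 0.007, -0.095, 0.03, 0.51, 0.049, 0], [0, 0.008, -0.11, 0.03, 0.576, 0.056, 0]]]'

```text
clock: 12.08
position: [480.2, 260.3, 304.4]
eef_rot: [-0.0, 0.999, 0.049, 0.0]
wrist_force: [0.4, -0.5, 0.1]
finger_gap: 91.5
gripper_force: 0.0
```

Request:
arm_command --targets '[[[0, 0.001, -0.015, 0, 0, 0, 0.1], [0, 0.002, -0.03, 0, 0, 0, 0.21], [0, 0.003, -0.045, 0, 0, 0, 0.33], [0, 0.004, -0.06, 0, 0, 0, 0.45], [0, 0.005, -0.075, 0, 0, 0, 0.57], [0, 0.006, -0.09, 0, 0, 0, 0.69], [0, 0.007, -0.105, 0, 0, 0, 0.81], [0, 0.008, -0.12, 0, 0, 0, 0.93]]]'

```text
clock: 12.75
position: [488.2, 140.9, 303.8]
eef_rot: [0.001, 0.869, 0.494, 0.0]
wrist_force: [-0.2, -0.8, 0.1]
finger_gap: 91.8
gripper_force: 0.0
```

Request:
arm_command --targets '[[[0, 0, -0.005, -0.01, 0, 0, 0.12], [0, 0, -0.01, -0.03, 0, 0, 0.24], [0, 0, -0.015, -0.055, 0, 0, 0.36], [0, 0, -0.02, -0.08, 0, 0, 0.48], [0, 0, -0.024, -0.1, 0, 0, 0.6], [0, 0, -0.024, -0.115, 0, 0, 0.64], [0, 0, -0.024, -0.115, 0, 0, 0.64], [0, 0, -0.024, -0.115, 0, 0, 0.64]]]'

```text
clock: 13.42
position: [487.9, 117.6, 188.7]
eef_rot: [0.001, 0.673, 0.74, 0.0]
wrist_force: [0.7, 0.1, 0.1]
finger_gap: 91.8
gripper_force: 0.0
```

Run:
```python
from h import *
import pickle
stat()
p=camera_params("wrist");im=camera("wrist")[:,:,::-1];cv2.imwrite("pics/w9.png",im);pickle.dump(p,open("w9.pkl","wb"))
print(proj(p,place(V,[[-130,-75,8],[-130,75,8],[-18.4,-55,8],[-47,-33,8],[-73,13,50],[-13,-78,48],[-13,78,48]])))
```

```text
t 13.4167 TCP stand [-56.4   7.3 188.7] up [0.001 0.001 1.   ] y [-0.002 -1.     0.001] lean 0.001 foot [-56.5   7.1  13.4] F [ 0.  -0.7  0.1] M [0.06 0.05 0.03] gap 91.8 0.0 [ 0.23  0.21  1.94 -0.    0.99  0.14]
[[405.45766217 288.5679952 ]
 [259.62396928 288.97748755]
 [391.40844239 179.28342683]
 [367.0999664  209.25861729]
 [318.93029443 248.29766873]
 [428.44928169 178.09265403]
 [239.89678711 178.63144996]]
```

View pics/w9.png

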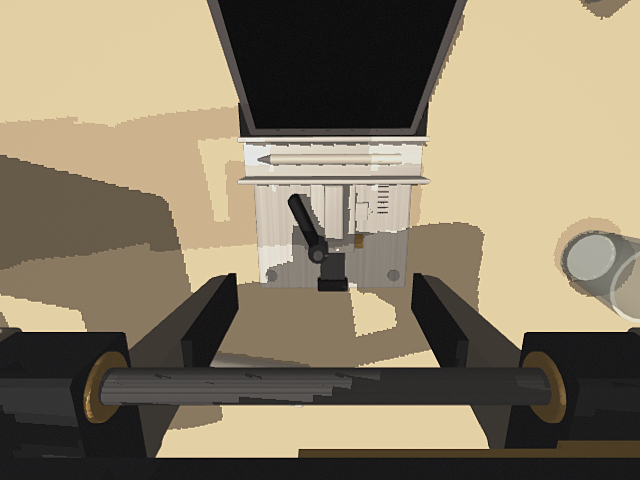

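The tablet leans centred on the stand with its screen out. The wall top is at row ≈180, the lever runs from (318,250) to (293,198), and the scale is around (383,200). I'll read the wall edge numerically.

Run:
```python
from h import *
import pickle
p=pickle.load(open("w9.pkl","rb"));g=cv2.cvtColor(cv2.imread("pics/w9.png"),cv2.COLOR_BGR2GRAY)
for c in (255,280,365,383,375,405): print(c,g[168:192,c])
print("scale",g[180:216,383]);print("line row",g[176:190,370:400:3])
print("rib front col340",g[228:246,340], "plate front",g[282:294,290])
for x in (-9,-11,-13,-15,-17): print(x,proj(p,place(V,[[x,-40,48],[x+4,-40,48],[x-48,0,54]])).round(1)[:,1])
print([ (x,proj(p,place(V,[[x,-55,8]])).round(1)[0].tolist()) for x in (-18,-23,-28,-33,-38,-43)], proj(p,place(V,[[-130,40,8]])))
```

```text
255 [216 217 217 216 217 217 219 210 112  91  92 110 192 231 208 192 164 200
 195 195 194 193 191 191]
280 [214 212 214 214 213 213 216 208 112  91  90 114 199 228 209 189 112 116
 211 200 198 196 195 197]
365 [204 203 204 204 204 204 208 202  84  97  93 118 207 218 207 168 112 206
 196 195 194 195 193 192]
383 [201 200 201 200 200 201 201 166  87  97  95 127 215 217 207 165 118 204
  55 176 210 208 195  93]
375 [225 227 225 197 202 204 201 167  88  98  94 124 214 216 205 166 153 241
 231 227 227 228 225 200]
405 [198 198 197 196 195 197 196 164  87  98  99 143 216 211 202 162 108 209
 201 199 199 199 198 199]
scale [215 217 207 165 118 204  55 176 210 208 195  93 131 213 206 200 135  97
 214 205 199 132  28 136 207 207 188  49 172 208 204 188  71 172 206 199]
line row [[ 85  88  87  88  86  88  88  88  89  87]
 [ 97  99  97  98  98  98  98  99  99  99]
 [ 93  94  93  93  94  93  94  94  95  97]
 [119 121 125 125 128 129 129 130 131 132]
 [206 208 215 214 215 215 215 216 217 216]
 [218 218 216 215 215 215 215 214 214 213]
 [210 207 204 204 205 205 206 206 205 202]
 [174 170 175 163 165 165 166 170 169 175]
 [ 79  93 185 115 117 115 116  73  71 180]
 [124 162 237 199 203 200 195 125 122 213]
 [213 238 230  50  52  51  90 213 209 205]
 [202 228 228 174 176 172 177 203 200 200]
 [201 226 227 210 212 206 208 200 197 201]
 [205 228 228 209 207 203 206 199 197 200]]
rib front col340 [193 193 193 193 193 192 192 191 191 195 184  83  90  92 100 100  99  96] plate front [132 132 132 133 133 123 119 124 122 124 123 123]
-9 [173.3 168.4 231.6]
-11 [175.8 170.9 233.9]
-13 [178.2 173.3 236.2]
-15 [180.7 175.8 238.5]
-17 [183.1 178.2 240.7]
[(-18, [391.4, 178.9]), (-23, [391.2, 184.2]), (-28, [390.9, 189.5]), (-33, [390.6, 194.7]), (-38, [390.4, 199.9]), (-43, [390.1, 205.1])] [[293.65012189 288.88194413]]
```

Request:
arm_command --targets '[[[0, 0.001, 0.005, -0.02, 0, 0, 0], [0, 0.002, 0.01, -0.045, 0, 0, 0], [0, 0.002, 0.01, -0.07, 0, 0, 0], [0, 0.002, 0.01, -0.095, 0, 0, 0], [0, 0.002, 0.01, -0.115, 0, 0, 0], [0, 0.002, 0.01, -0.133, 0, 0, 0], [0, 0.002, 0.01, -0.146, 0, 0, 0], [0, 0.002, 0.01, -0.146, 0, 0, 0]]]' --newtons 30

```text
clock: 14.13
position: [490.2, 127.9, 42.2]
eef_rot: [0.001, 0.672, 0.74, 0.0]
wrist_force: [-0.8, 0.2, 0.2]
finger_gap: 91.5
gripper_force: 0.0
```

Run:
```python
from h import *
import pickle
stat()
p=camera_params("wrist");im=camera("wrist")[:,:,::-1];cv2.imwrite("pics/w10.png",im);pickle.dump(p,open("w10.pkl","wb"))
print(proj(p,place(V,[[-18.4,-38,8],[-18.4,-72,8],[-47,-33,8],[-16,-40,48],[-64,0,54]])))
```

```text
t 14.1333 TCP stand [-46.4   4.   42.2] up [0.001 0.001 1.   ] y [-0.001 -1.     0.001] lean 0.001 foot [ -46.5    3.8 -133.1] F [0.3 0.8 0.2] M [ 0.06  0.06 -0.05] gap 91.5 0.0 [ 0.25  0.45  2.03 -0.    0.67  0.16]
[[402.81382656 228.16569262]
 [464.88139918 228.03944411]
 [391.05591099 276.81819917]
 [427.52763113 245.47083493]
 [335.50809966 349.84645122]]
```

Request:
arm_command --targets '[[[0, -0.001, 0.005, 0, 0, 0, 0], [0, -0.001, 0.01, 0, 0, 0, 0], [0, -0.001, 0.014, 0, 0, 0, 0], [0, -0.002, 0.017, 0, 0, 0, 0], [0, -0.002, 0.02, 0, 0, 0, 0], [0, -0.002, 0.023, 0, 0, 0, 0], [0, -0.002, 0.026, 0, 0, 0, 0], [0, -0.003, 0.028, 0, 0, 0, 0]]]'

```text
clock: 14.85
position: [488.2, 156.2, 43.5]
eef_rot: [0.001, 0.672, 0.741, 0.001]
wrist_force: [2.5, -3.7, 0.9]
finger_gap: 91.8
gripper_force: 1.4
```

Run:
```python
from h import *
import pickle
stat()
p=camera_params("wrist");im=camera("wrist")[:,:,::-1];cv2.imwrite("pics/w11.png",im);pickle.dump(p,open("w11.pkl","wb"))
a=cv2.imread("pics/w10.png")[200:390,300:430]
b=im[200:390,300:430]
cv2.imwrite("pics/cmp.png",np.hstack([cv2.resize(i,(400,585),interpolation=cv2.INTER_CUBIC) for i in(a,b)]))
```

```text
t 14.85 TCP stand [-18.1   3.3  43.5] up [0.    0.004 1.   ] y [ 0.    -1.     0.004] lean 0.0 foot [ -18.1    2.6 -131.8] F [-3.9 -2.1  0.9] M [-0.28  0.59  0.11] gap 91.8 1.3824919983744621 [ 0.31  0.45  2.01 -0.    0.67  0.21]
```

Request:
arm_command --targets '[[[0, 0, 0.003, 0, 0, 0, 0], [0, -0.001, 0.006, 0, 0, 0, 0], [0, -0.001, 0.009, 0, 0, 0, 0], [0, -0.001, 0.012, 0, 0, 0, 0], [0, -0.001, 0.015, 0, 0, 0, 0], [0, -0.002, 0.017, 0, 0, 0, 0], [0, -0.002, 0.019, 0, 0, 0, 0], [0, -0.002, 0.019, 0, 0, 0, 0]]]'

```text
clock: 15.57
position: [485.6, 175.4, 43.2]
eef_rot: [0.001, 0.672, 0.741, 0.001]
wrist_force: [1.1, 0.0, 0.9]
finger_gap: 92.3
gripper_force: 0.3
```

Run:
```python
from h import *
import pickle
stat()
p=camera_params("wrist");im=camera("wrist")[:,:,::-1];cv2.imwrite("pics/w12.png",im);pickle.dump(p,open("w12.pkl","wb"))
a=cv2.imread("pics/w10.png")[220:370,330:430]
b=im[220:370,330:430]
cv2.imwrite("pics/cmp.png",np.hstack([cv2.resize(i,(400,600),interpolation=cv2.INTER_CUBIC) for i in(a,b)]))
for n in("w10","w12"):
    q=pickle.load(open(n+".pkl","rb"));print(proj(q,place(V,[[-18.4,-40,8],[-18.4,-70,8],[0,-30,8]]))-[330,220])
```

```text
t 15.5667 TCP stand [ 1.3  4.  43.2] up [0.    0.003 1.   ] y [-0.    -1.     0.003] lean 0.0 foot [   1.3    3.5 -132.1] F [-0.1 -1.1  0.9] M [-0.02  0.1  -0.01] gap 92.3 0.2583946008235216 [ 0.34  0.45  2.01 -0.    0.68  0.25]
[[ 76.46509111   8.15826576]
 [131.23059635   8.04687002]
 [ 59.86906453 -25.25218964]]
[[ 70.86094994  86.47960755]
 [121.84634342  86.39292107]
 [ 55.33118109  57.36359204]]
```

View pics/cmp.png

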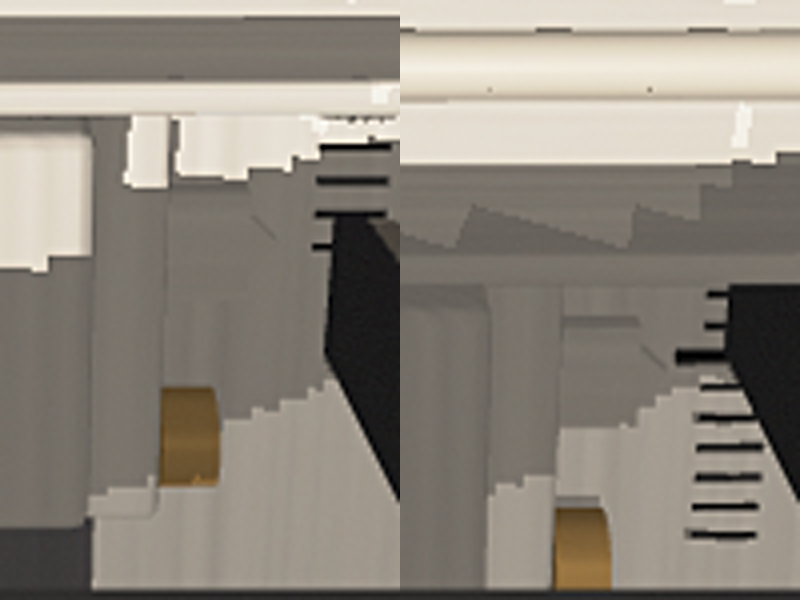

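Left crop (leg out) shows the pointer tip at about (275,240). In the right crop (pushed) the long line is at y≈356, the tip at about (267,370) within its half, and the wall's front top edge at y≈285. The tip looks 0–2 mm short of the line, so I'll compute it.

Run:
```python
from h import *
import pickle
def ts(n,a,h):
    p=pickle.load(open(n+".pkl","rb"));w=ray(p,np.array(a)/4+[330-.4,220-.4],h)-[V[0],V[1],0];c,s=np.cos(V[2]),np.sin(V[2]);return np.round([c*w[0]+s*w[1],-s*w[0]+c*w[1]],1)
for h in (8,11,14): print("tip",h,ts("w10",(275,240),h),ts("w12",(267,370),h))
print("wall",ts("w10",(100,115),48),ts("w12",(100,285),48))
print("line",ts("w12",(280,356),8),"marks",[ts("w12",(320,y),8)[0] for y in(294,325,356,386,417,447,477,506,535)])
print("w10 marks",[ts("w10",(350,y),8)[0] for y in(146,181,214,246)])
```

```text
tip 8 [-48.7 -37.3] [-22.1 -37.5]
tip 11 [-47.5 -36.6] [-20.5 -36.9]
tip 14 [-46.2 -35.9] [-18.9 -36.2]
wall [-17.2  -8.2] [ 9.8 -8.7]
line [-19.8 -39.3] marks [np.float64(-9.8), np.float64(-14.8), np.float64(-19.8), np.float64(-24.7), np.float64(-29.8), np.float64(-34.9), np.float64(-40.0), np.float64(-45.0), np.float64(-50.0)]
w10 marks [np.float64(-34.6), np.float64(-39.8), np.float64(-44.8), np.float64(-49.7)]
```

The wall moved 27.0 mm, so the leg is at about 0.015 m. I'll push 1 mm more, dwell, and then close.

Request:
arm_command --targets '[[[0, 0, 0.001, 0, 0, 0, 0], [0, 0, 0.001, 0, 0, 0, 0], [0, 0, 0.001, 0, 0, 0, 0], [0, 0, 0.001, 0, 0, 0, 0], [0, 0, 0.001, 0, 0, 0, 0], [0, 0, 0.001, 0, 0, 0, 0], [0, 0, 0.001, 0, 0, 0, 0], [0, 0, 0.001, 0, 0, 0, 0]]]'

```text
clock: 16.28
position: [485.6, 175.9, 43.3]
eef_rot: [0.001, 0.672, 0.741, 0.001]
wrist_force: [-0.4, -0.8, -0.6]
finger_gap: 91.9
gripper_force: 0.3
```

Run:
```python
from h import *
import pickle
stat()
p=camera_params("wrist");im=camera("wrist")[:,:,::-1];cv2.imwrite("pics/w13.png",im)
g=cv2.cvtColor(im,cv2.COLOR_BGR2GRAY);h=cv2.cvtColor(cv2.imread("pics/w12.png"),cv2.COLOR_BGR2GRAY)
for a,c in((h,"w12"),(g,"w13")):
    print(c,a[276:300,355],a[300:330,505//4+330-18])
```

```text
t 16.2833 TCP stand [ 1.8  3.9 43.3] up [0.    0.003 1.   ] y [-0.    -1.     0.003] lean 0.0 foot [   1.7    3.4 -132. ] F [-0.8  0.5 -0.6] M [ 0.12  0.12 -0.  ] gap 91.9 0.3178283292800188 [ 0.35  0.45  2.   -0.    0.68  0.25]
w12 [101  99  99  97  99  99  99 103 113 115 116 115 114 112 112 107 115 113
 114 113 113 113 114 112] [24 25 27 28 23 27 27 28 27 26 26 25 24 28 26 26 23 27 28 25 25 22 26 26
 27 26 26 21 24 27]
w13 [ 99  99  99  97  99  98  99 104 114 115 117 114 114 113 111 108 113 114
 113 113 114 114 114 115] [25 25 27 27 27 26 28 25 26 26 25 22 24 28 24 23 28 26 26 28 25 25 27 23
 26 24 26 27 26 26]
```

Request:
arm_command --targets '[[[0.2, 0, 0, 0, 0, 0, 0], [0.4, 0, 0, 0, 0, 0, 0], [0.5, 0, 0, 0, 0, 0, 0], [0.6, 0, 0, 0, 0, 0, 0], [0.7, 0, 0, 0, 0, 0, 0], [0.8, 0, 0, 0, 0, 0, 0], [1, 0, 0, 0, 0, 0, 0], [1, 0, 0, 0, 0, 0, 0]]]' --newtons 35

```text
clock: 17.0
position: [478.9, 174.0, 41.6]
eef_rot: [-0.002, 0.672, 0.74, -0.005]
wrist_force: [-16.1, -2.5, 2.5]
finger_gap: 40.7
gripper_force: 9.6
```

Request:
arm_command --targets '[[[1, 0, 0, 0, 0, 0, 0], [1, 0, 0, 0, 0, 0, 0], [1, 0, 0, 0, 0, 0, 0], [1, 0, 0, 0, 0, 0, 0], [1, 0, 0, 0, 0, 0, 0], [1, 0, 0, 0, 0, 0, 0], [1, 0, 0, 0, 0, 0, 0], [1, 0, 0, 0, 0, 0, 0]]]'

```text
clock: 17.67
position: [485.5, 175.6, 42.3]
eef_rot: [0.001, 0.672, 0.74, 0.001]
wrist_force: [4.5, -0.7, -25.7]
finger_gap: 24.6
gripper_force: 37.2
```

Run:
```python
from h import *
import pickle
stat()
p=camera_params("wrist");pickle.dump(p,open("w14.pkl","wb"));im=camera("wrist")[:,:,::-1];cv2.imwrite("pics/w14.png",im)
cv2.imwrite("pics/s14.png",camera("scene")[:,:,::-1])
# wall edge row and scale-mark rows: w12 vs w14
for n in("w12","w14"):
    g=cv2.cvtColor(cv2.imread(f"pics/{n}.png"),cv2.COLOR_BGR2GRAY);q=pickle.load(open(n+".pkl","rb"))
    print(n,g[276:300,358].tolist(),"marks",[int(y) for y in range(285,362) if g[y,408]<110],"pred line",proj(q,place(V,[[-19.8,-40,8]])).round(1))
```

```text
t 17.6667 TCP stand [ 1.5  4.1 42.3] up [0.001 0.002 1.   ] y [-0.    -1.     0.002] lean 0.001 foot [   1.4    3.7 -133. ] F [ -1.1  -4.4 -25.7] M [-0.34  0.35 -0.08] gap 24.6 37.23716058768332 [ 0.34  0.46  2.01 -0.    0.68  0.25]
w12 [100, 101, 99, 99, 98, 98, 98, 104, 114, 116, 115, 115, 115, 112, 111, 111, 117, 117, 116, 116, 117, 116, 115, 116] marks [292, 293, 294, 300, 301, 302, 307, 308, 309, 310, 311, 316, 317, 323, 324, 325, 331, 332, 338, 339, 340, 346, 347, 353, 354] pred line [[400.7 308.6]]
w14 [97, 100, 100, 99, 97, 99, 100, 99, 103, 113, 116, 117, 115, 114, 115, 113, 79, 17, 23, 27, 28, 26, 27, 24] marks [293, 294, 295, 301, 302, 303, 308, 309, 310, 311, 312, 317, 318, 325, 326, 332, 333, 334, 335, 336, 337, 338, 339, 340, 341, 342, 343, 344, 345, 346, 347, 348, 349, 350, 351, 352, 353, 354, 355, 356, 357, 358, 359, 360, 361] pred line [[401.3 309.7]]
```

Request:
arm_command --targets '[[[1, 0, 0.001, 0, 0, 0, 0], [1, 0, 0.001, -0.001, 0, 0, 0], [1, 0, 0.001, -0.001, 0, 0, 0], [1, 0, 0.001, -0.001, 0, 0, 0], [1, 0, 0.001, -0.001, 0, 0, 0], [1, 0, 0.001, -0.001, 0, 0, 0], [1, 0, 0.001, -0.001, 0, 0, 0], [1, 0, 0.001, -0.001, 0, 0, 0]]]'

```text
clock: 18.43
position: [485.4, 176.8, 42.2]
eef_rot: [0.001, 0.672, 0.741, 0.001]
wrist_force: [-0.3, -1.6, -12.8]
finger_gap: 24.4
gripper_force: 37.1
```

Run:
```python
from h import *
import pickle
stat()
p=camera_params("wrist");pickle.dump(p,open("w15.pkl","wb"));cv2.imwrite("pics/w15.png",camera("wrist")[:,:,::-1])
c,s=np.cos(V[2]),np.sin(V[2])
def sx(q,uv,h): w=ray(q,uv,h)-[V[0],V[1],0];return c*w[0]+s*w[1]
for n in("w12","w14","w15"):
    g=cv2.cvtColor(cv2.imread(f"pics/{n}.png"),cv2.COLOR_BGR2GRAY).astype(float);q=pickle.load(open(n+".pkl","rb"))
    d=np.abs(np.diff(g[279:289,350:390].mean(1)));r=279.5+(d*np.arange(9)).sum()/d.sum()   # wall top, inner edge
    e=255-g[304:315,405:409].mean(1);e-=np.percentile(e,40);e=e.clip(0);l=304+(e*np.arange(11)).sum()/e.sum()
    print(n,r,l,"wall-line",(sx(q,[370,r],48)-sx(q,[406,l],8)).round(2))
```

```text
t 18.4333 TCP stand [ 2.7  4.1 42.2] up [0.    0.002 1.   ] y [-0.    -1.     0.002] lean 0.0 foot [   2.7    3.6 -133.1] F [ -1.6   0.5 -12.8] M [ 0.6   0.49 -0.02] gap 24.4 37.057385025545955 [ 0.35  0.46  2.   -0.    0.68  0.25]
w12 283.1829810901001 308.63106159895153 wall-line 33.37
w14 283.7947131608549 309.94415584415583 wall-line 33.87
w15 284.1841491841492 309.9456322541234 wall-line 33.66
```

Run:
```python
from h import *
import pickle
for n in("w12","w14","w15"):
    g=cv2.cvtColor(cv2.imread(f"pics/{n}.png"),cv2.COLOR_BGR2GRAY);q=pickle.load(open(n+".pkl","rb"))
    print(n,q["position"].round(1),"line",proj(q,place(V,[[-19.8,-40,8]])).round(1)[0],g[296:330,404].tolist(),"wall",g[278:292,370].tolist())
stat()
```

```text
w12 [476.9 250.4 195.3] line [400.7 308.6] [117, 116, 117, 117, 118, 117, 118, 116, 116, 119, 116, 59, 1, 5, 47, 105, 121, 117, 124, 122, 120, 156, 159, 156, 155, 158, 155, 105, 71, 87, 166, 158, 158, 160] wall [97, 98, 99, 100, 99, 106, 115, 117, 116, 114, 114, 113, 109, 105]
w14 [476.9 250.7 194.3] line [401.3 309.7] [118, 117, 117, 117, 117, 118, 117, 117, 117, 117, 119, 117, 87, 2, 8, 32, 84, 123, 116, 114, 120, 125, 159, 158, 154, 155, 157, 150, 110, 110, 123, 141, 94, 65] wall [115, 97, 98, 99, 99, 100, 103, 114, 116, 115, 114, 115, 115, 112]
w15 [476.7 251.8 194.2] line [401.1 311.6] [117, 118, 117, 117, 117, 118, 116, 117, 118, 118, 116, 116, 118, 117, 58, 2, 9, 28, 82, 119, 129, 159, 158, 154, 152, 159, 155, 156, 159, 156, 117, 116, 88, 71] wall [101, 99, 98, 99, 98, 99, 102, 112, 115, 117, 116, 114, 114, 111]
t 18.4833 TCP stand [ 2.7  4.  42.2] up [0.    0.002 1.   ] y [-0.    -1.     0.002] lean 0.0 foot [   2.6    3.6 -133.1] F [ -1.6   1.5 -11.9] M [ 0.68  0.44 -0.05] gap 24.5 37.04571730457246 [ 0.35  0.46  2.   -0.    0.68  0.25]
```

```bash
python3 -c "
from workcell import *
print(finish_job())"
```

```text
the job is handed in; nothing more can be done
None
```

I handed the job in with the tablet leaning on the stand and released, the leg measured at about 0.014 m (on the long line), and the gripper pinching the shut lever and rib at about 37 N; the result of the judging was not shown.

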